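# Click the stirring paddle onto the mixer's square drive

### The job

Pick up the stirring paddle (the one with the single flat arm), fit it over the square drive in the mixer bowl, feeling for the angle at which it drops over the square, and press it fully home until the spring ball clicks. Then turn the fitted paddle until its arm points at the pouring notch in the bowl rim, so that the lid will go on, and let go. Do not force it, and leave the other things where they are.

Things in the scene. Friction and masses are not known exactly. Their poses are not given: they have to be found in the camera images.
- mixer: Bottom-driven mixing machine, fixed: white housing 200 x 220 mm, on it an open round steel bowl of 200 mm outside, 190 mm inside diameter, floor 65 mm and rim 115 mm above the counter. Origin: on the counter, on the bowl's axis. Its own -x points to the pouring notch, a 31 mm wide gap in the bowl wall.
- drive_seat (a point): On the bowl's axis, 75 mm above the counter: middle of the round flange (44 mm diameter) on which the paddle's socket ends up resting. Axes as the mixer's. From it rises the upright steel drive, a 16 mm square 28 mm tall, the top 4 mm tapering to 11 mm. A spring ball stands 3 mm out of one flat, 14 mm above the flange.
- drive_tip (a point): Middle of the drive's top, 28 mm above the flange. The axes are the mixer's, NOT the square's: the square is turned 0.25 to 1.05 rad anticlockwise, seen from above, from the mixer's axes; how far is not measured, it must be seen or felt. The drive turns about its upright axis without end, against a gearbox drag of about 0.25 N m, and stays where left.
- notch (a point): In the middle of the paddle arm's end when the paddle is home and its arm points at the pouring notch: 78 mm from the bowl's axis towards the notch, 92 mm above the counter.
- paddle_knob (a point): Centre of the paddle's square knob (28 x 28 mm, 30 mm tall, sides along the paddle's axes): the place to grip. The loose grey plastic paddle, 0.10 to 0.20 kg, 92 mm tall, starts standing upright on the counter, so this point is 77 mm above it. Its arm goes along its own -x. Below the knob: a 20 mm neck, then the socket block.
- paddle_mouth (a point): Centre of the paddle's underside, the mouth of its square socket, 77 mm straight below the knob's centre. Socket block 34 x 34 mm, 36 mm tall; socket 17.2 mm square (sides along the paddle's axes), 32 mm deep, 2 mm bevel at the mouth. It goes over the drive only if the squares agree within about 0.07 rad, in any quarter turn. Pressed on the drive with much over 30 N it may be damaged.
- paddle_groove (a point): On the paddle's axis, 14 mm above its mouth, level with the groove inside the socket that takes the ball. Going down, the mouth meets the ball about 16 mm above the flange; pressing past it takes some 5 to 10 N (more if crooked), then it slides easily and snaps down the last millimetres onto the flange as the ball springs into the groove.
- paddle_arm_end (a point): End of the paddle's single flat arm, 78 mm from the paddle's axis, 17 mm above its underside. The arm is 18 mm tall and 6 mm thick, its end plate 14 mm wide and 30 mm tall.
- disc_mid (a point): Bystander: loose whipping disc with a round hub and ball grip, 72 mm wide, 64 mm tall; point 25 mm above its underside.
- mug_mid (a point): Bystander: loose white mug, 80 mm wide, 90 mm tall; point at its middle.
- jar_mid (a point): Bystander: loose glass jar with a steel cap, 60 mm wide, 85 mm tall; point at its middle.
- cup_mid (a point): Bystander: loose white cup, 72 mm wide, 75 mm tall; point at its middle.
There are look-alikes about, which are no part of the job. Leave any blue look-alike of the part that bears paddle_knob alone.

How it is judged (in metres and radians):
On the way:
1. the paddle's socket is pressed home on the drive, past the click (z of paddle_mouth in the frame of drive_seat between -0.002 and 0.0025 m and horizontal distance between paddle_mouth and drive_seat below 0.003 m and angle between paddle_mouth's own z axis and vertical below 0.06 rad), for 0.2 s.
At the end, for the whole second after the job is handed in: The paddle is clicked home on the drive (its socket mouth no more than 2.5 mm above the flange and within 3 mm of its middle, upright within 0.06 rad), its arm's end within 12 mm of the point under the pouring notch (about 0.15 rad), at rest and let go (all of step 1 and distance between paddle_arm_end and notch below 0.012 m and linear speed of paddle below 0.02 m/s and contact force between the fingers and paddle below 0.1 N); the robot touches nothing.
It fails at once if the paddle is forced against the mixer or its drive with more than 60 N (all contacts added, the squeeze of the spring ball included) (contact force between paddle and mixer above 60 N).
It fails at once if a bystander (disc, mug, jar or cup) is moved more than 30 mm (distance of any of disc_mid, mug_mid, jar_mid, cup_mid from where it was at the start of the episode above 0.03 m).
It also fails if it takes over 66 s, if anything falls off the work surface, if the arm or the gripper's body presses on something with over 40 N, if the wrist force passes 120 N, or if a joint passes its speed limit or range.

### The arm

A 6-joint arm with a two-finger parallel gripper is mounted at the origin on the work surface. World frame = base frame: x ahead of the robot, y to its left, z up, the work surface at z = 0. Lengths are in mm, angles in rad, forces in N, time in s.
With the tool pointing down it reaches from about 350 to 775 mm from the base axis. Payload 7.3 kg.
Tool frame: the origin (TCP) lies at the very end of the fingers, on their centre line; the grasp point (between the pads) lies 19 mm behind it (bot.tcp_to_grasp is the distance from the TCP to the grasp point, in mm); z points along the fingers, y is the direction in which the jaws open and shut (so a half turn about z gives the same grasp; the last joint's range is limited). The gripper opens to 92 mm and grips with 3 to 60 N. Pads are 19 mm wide; open, the fingers measure 130 mm over their backs; the gripper's body (75 mm by 190 mm) begins 47 mm behind the grasp point.
Start: joints at [-1.391, 0.342, 1.524, -0, 1.275, -0.146], TCP at [168.058, -497.395, 226.741] pointing down, gripper open.
Joint ranges: [-2.53, 2.53], [-0.77, 2.02], [0.04, 2.7], [-1, 4.14], [0.28, 2.66], [-3.11, 3.11]. Speed limits (rad/s): [2.57, 2.57, 3.14, 3.14, 3.14, 3.14].

### API

Orientations are given as [roll, pitch, yaw] about the fixed x, y, z axes, in that order (R = Rz(yaw) Ry(pitch) Rx(roll)).
In Python, from plant import bot gives the robot as it stands. The module is installed in compiled form; this text tells all that it offers.
- The arm moves only by the tool carry_out, never from a script. Its argument "motion" is a list of rows, each a list of 5 numbers: the closure, from 0 (fully open) to 1 (shut), then the shift along the tool's x, y, z in mm, then the turn about the tool's z in degrees. In form: [[claw, dx, dy, dz, spin], ...]. A call has 1 to 10 rows; each row is the pose to reach, as a shift and turn from the pose measured when the call began, along the tool's axes at that moment; what a row does not reach only later rows make up. A row lasts 1/8 s, in which the tool goes at most 62.5 mm and 10.7 degrees, less where a joint would pass 70% of its speed; a pose out of reach is approached as far as the arm can. A call with a gripper value outside its range is refused whole. The fingers move at their own pace and stop on an object; the grip force is fixed at half the most. Time passes only in rows, so rows that repeat a pose let the fingers close. It gives the time, the measured TCP pose, the force and the opening at its end, in the units of the state.
- bot.get_obs(): the state, without advancing time (a new reading comes with each control period).
- bot.capture(name): name is "scene" or "top" or "wrist"; returns a dict with "color" (480x640x3 uint8, red, green, blue), "depth" (480x640 float32, mm along the optical axis (not along the pixel's ray), 0 where there is no reading), "K" (3x3 intrinsics, pixels), "k1" (the pictures are not rectified: a ray, as slopes to the right and down, at radius r is drawn at 1 + k1 r^2 times it, then the intrinsics apply), "camera_from_world" (4x4, takes a point from world to camera coordinates). Camera axes: x right, y down, z forward; pixel columns grow to the right and rows downward; lengths in mm; the calibration is good to about 2 mm. A picture is of the moment at which its call begins.
- bot.close_job(): hands the job in, once; it reports no verdict.
The state is a dict: "time": time; "joint_positions": joint angles; "dq": joint speeds; "tau": joint torques, N m; "tool_pos": TCP position; "tcp_rot": TCP orientation; "contact_force": force on the tool from outside, world axes, zero at the start; "moment": the same for the moment, N m; "grip_width": finger opening in mm.
Only numpy, scipy, OpenCV 4.12 (cv2) and the standard library are available. Lean on these libraries where they do the work, as an engineer would, in place of code of your own. Each camera call takes 0.05 s, during which the arm holds its last target.

## Working session

There is one attempt and no reset: what is moved stays moved. The work goes in short steps, Python scripts to look and compute and a tool call to move; the robot and the scene stay as the last step left them, time stands still between calls to the robot, and variables do not carry over. Pictures are saved under pics/ and viewed, and the job is handed in when it is done.

Besides the shell and the picture viewer there is one more tool, called after "Call:" as name(argument=value, ...), one argument or row to a line, values as JSON. carry_out: Moves the arm, as the interface text tells. Its arguments: {"type":"object","properties":{"motion":{"type":"array","items":{"type":"array","items":{"type":"number"}}}},"required":["motion"]}

```bash
mkdir -p pics; cat > h.py <<'E'
import numpy as np, cv2
from plant import bot
def cap(name,fn):
    c=bot.capture(name); np.savez(''+fn+'.npz',**{k:np.array(v) for k,v in c.items()})
    cv2.imwrite('pics/'+fn+'.png',c['color'][:,:,::-1]); return c
def ld(fn): return dict(np.load(''+fn+'.npz'))
def slopes(c,uv):
    K=c['K']; d=np.atleast_2d(np.array(uv,float)); x=(d[:,0]-K[0,2])/K[0,0]; y=(d[:,1]-K[1,2])/K[1,1]
    k=float(c['k1']); s=np.ones_like(x)
    for _ in range(20):
        r2=(x*x+y*y)/s**2; s=1+k*r2
    return x/s,y/s
def ray(c,uv):
    x,y=slopes(c,uv); T=np.linalg.inv(c['camera_from_world'])
    d=np.c_[x,y,np.ones_like(x)]@T[:3,:3].T; return T[:3,3],d
def at_z(c,uv,z):
    o,d=ray(c,uv); return o+d*((z-o[2])/d[:,2])[:,None]
def cloud(c):
    v,u=np.mgrid[0:480,0:640]; o,d=ray(c,np.c_[u.ravel(),v.ravel()])
    return (o+d*c['depth'].reshape(-1,1)).reshape(480,640,3)
def proj(c,P):
    P=np.atleast_2d(P); q=P@c['camera_from_world'][:3,:3].T+c['camera_from_world'][:3,3]
    x=q[:,0]/q[:,2];y=q[:,1]/q[:,2]; s=1+float(c['k1'])*(x*x+y*y)
    return np.c_[x*s*c['K'][0,0]+c['K'][0,2],y*s*c['K'][1,1]+c['K'][1,2]]
E
python3 - <<'E'
from h import *
o=bot.get_obs(); print(o)
for n in ['scene','top','wrist']:
    c=cap(n,n+'0'); print(n,c['K'].tolist(),c['k1'],np.round(np.linalg.inv(c['camera_from_world']),3).tolist())
E
```

```text
{'time': 0.0, 'joint_positions': array([-1.39099482e+00,  3.42693491e-01,  1.52503959e+00, -5.29414717e-06,
        1.27539160e+00, -1.45992260e-01]), 'dq': array([-0.00144364, -0.00022218,  0.00092408,  0.00012405, -0.00070969,
        0.0001535 ]), 'tau': array([-2.66489078e-03, -4.31247640e+01, -2.44207907e+01,  7.16361590e-02,
        5.58827980e-02, -1.12232040e-04]), 'tool_pos': array([ 167.98012535, -496.96156274,  226.05225718]), 'tcp_rot': array([-3.14007619e+00, -2.17861314e-04,  3.25795144e-01]), 'contact_force': array([-0.40248577, -0.09886997,  0.76568292]), 'moment': array([ 0.02840091,  0.01980518, -0.04760649]), 'grip_width': 91.88036836523929}
scene [[535.4777371663735, 0.0, 313.2393699305088], [0.0, 535.4777371663735, 232.83838770399515], [0.0, 0.0, 1.0]] -0.12148688008586199 [[0.602, 0.534, -0.594, 1290.113], [0.798, -0.422, 0.43, -517.673], [-0.021, -0.733, -0.68, 938.069], [0.0, 0.0, 0.0, 1.0]]
top [[568.5787479076513, 0.0, 320.97305295849014], [0.0, 568.5787479076513, 240.86965420000612], [0.0, 0.0, 1.0]] -0.03962190668483936 [[-0.017, -0.998, 0.056, 448.918], [-1.0, 0.017, 0.005, 16.45], [-0.006, -0.056, -0.998, 1394.208], [0.0, 0.0, 0.0, 1.0]]
wrist [[410.4788349692946, 0.0, 318.22379295583755], [0.0, 410.4788349692946, 230.1616192201389], [0.0, 0.0, 1.0]] -0.031222002087637403 [[0.32, -0.901, -0.293, 248.323], [-0.947, -0.305, -0.098, -471.065], [-0.001, 0.309, -0.951, 384.341], [0.0, 0.0, 0.0, 1.0]]
```

View pics/scene0.png

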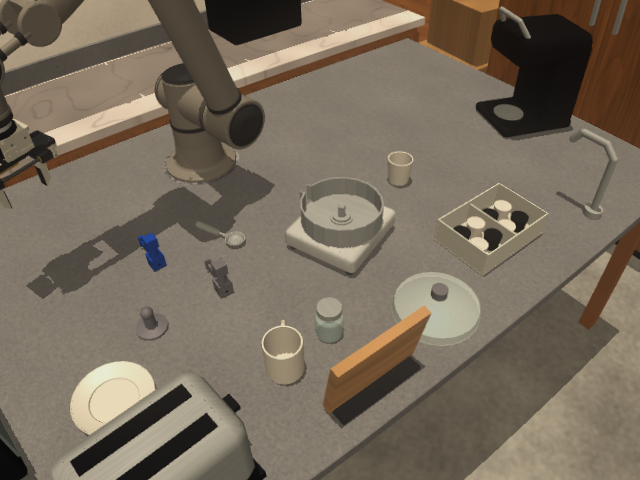

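View pics/top0.png

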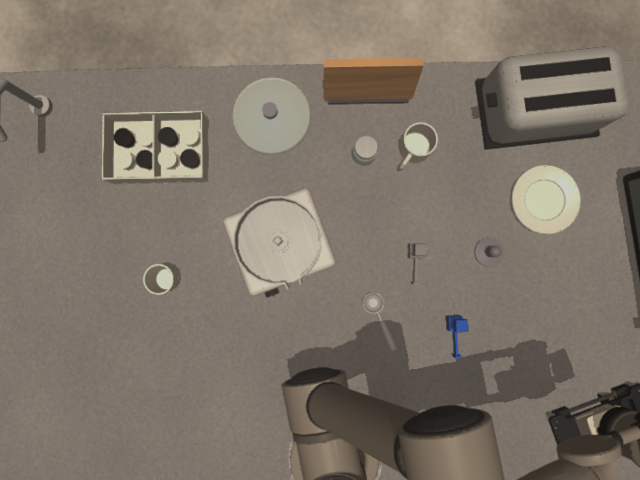

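View pics/wrist0.png

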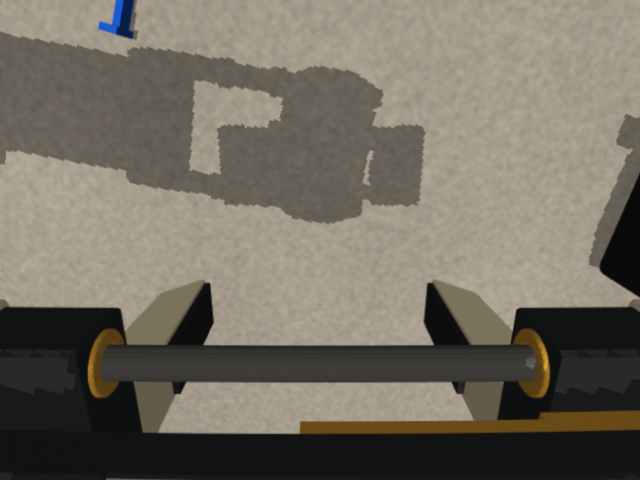

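The scene view shows the grey paddle at (220,275) and its blue look-alike at (152,250). The top view has the mixer at (279,240), with its notch at the bottom near (292,285), the grey paddle at (418,250) with its arm pointing down, and the disc at (490,251).

```bash
python3 - <<'E'
from h import *
c=ld('top0')
im=c['color'][:,:,::-1]
a=cv2.resize(im[180:310,210:350],None,fx=4,fy=4,interpolation=cv2.INTER_CUBIC)
b=cv2.resize(im[220:300,380:440],None,fx=6.5,fy=6.5,interpolation=cv2.INTER_CUBIC)
cv2.imwrite('pics/z1.png',a);cv2.imwrite('pics/z2.png',b)
P=cloud(c)
# table check
print(P[330:340,200].mean(0))
Z=P[...,2]
# paddle knob
R=np.s_[225:300,395:435]
m=np.zeros(Z.shape,bool);m[R]=Z[R]>12
v,u=np.where(m&(Z>70)); print('knob',len(u),P[m&(Z>70)].mean(0),P[m&(Z>70)].min(0),P[m&(Z>70)].max(0))
k=P[m&(Z>84)][:,:2].astype(np.float32); print(cv2.minAreaRect(k),len(k))
arm=P[m&(Z<40)&(Z>15)]; print('low',arm.mean(0),arm.min(0),arm.max(0))
# bowl rim
R=np.s_[180:310,210:350]
mm=np.zeros(Z.shape,bool);mm[R]=(Z[R]>110)
q=P[mm]; print('rim',len(q),q.min(0),q.max(0))
A=np.c_[2*q[:,:2],np.ones(len(q))];s=np.linalg.lstsq(A,(q[:,:2]**2).sum(1),rcond=None)[0]
print('center',s[:2],np.sqrt(s[2]+s[0]**2+s[1]**2))
an=np.arctan2(q[:,1]-s[1],q[:,0]-s[0]); h,e=np.histogram(an,72,(-np.pi,np.pi)); print(h)
# housing
hh=np.zeros(Z.shape,bool);hh[R]=(Z[R]>30)
print('all',cv2.minAreaRect(P[hh][:,:2].astype(np.float32)))
# drive
r=np.hypot(P[...,0]-s[0],P[...,1]-s[1])
d=P[(r<30)&(Z>95)]; print('drive',len(d),d.mean(0),d.max(0))
# bystanders heights
E
```

```text
[303.70252543 323.27360567  -0.75909249]
knob 180 [ 497.47804648 -193.23818432  147.35504931] [ 448.91811403 -218.85716264   70.26602865] [ 514.16680851   16.44952154 1394.20797131]
((483.46954345703125, -100.3404769897461), (31.54761505126953, 241.53570556640625), 9.039031028747559) 167
low [ 472.49164784 -198.09404607   29.2172356 ] [ 421.23495038 -220.85890399   15.67918215] [ 517.39367591 -186.21921308   39.57877214]
rim 545 [416.59213824  16.44952154 110.02930953] [ 625.73145488  222.07076954 1394.20797131]
center [520.82347677 115.94239294] 101.17394606531822
[ 5  8  0  0  2 11  7  5  7  7 66  7  5  6  5  6  5  6  8  6  4  5  7  7
  5  7  6  7  8  6  7  6  8  6  8  6  8  8  9  8  9  8  7 10  7  7 10  9
  9  7  8  8  9  6  6  7  7  7  8  7  7  8  7  7  6  8  7  6  6  6  6  7]
all ((518.7415161132812, 120.66990661621094), (217.91970825195312, 218.1057891845703), 19.499982833862305)
drive 50 [526.23184239 124.20557777 101.16552339] [537.51078269 132.95277682 108.25767911]
```

View pics/z1.png

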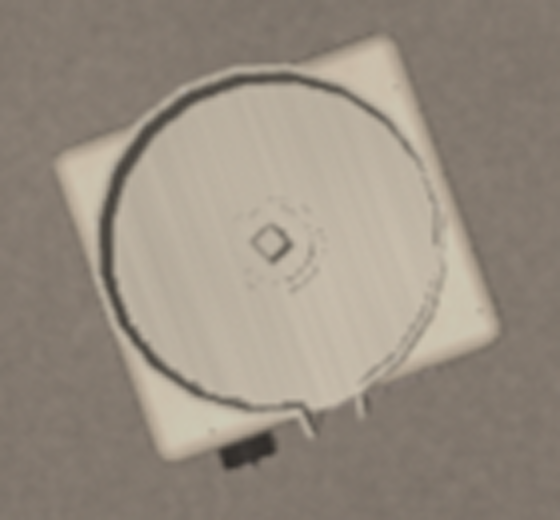

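View pics/z2.png

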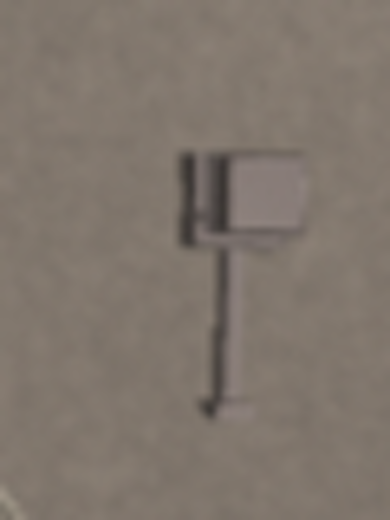

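```bash
python3 - <<'E'
from h import *
from scipy.optimize import least_squares
c=ld('top0'); P=cloud(c); Z=P[...,2]; ok=c['depth']>0
sub=lambda r:np.pad(np.ones((r[1]-r[0],r[3]-r[2]),bool),((r[0],480-r[1]),(r[2],640-r[3])))
m=ok&sub((225,300,395,435))
k=P[m&(Z>82)]; print('knob',len(k),k.mean(0)); print(cv2.minAreaRect(k[:,:2].astype(np.float32)))
a=P[m&(Z>8)&(Z<45)]
for x0 in range(415,530,8):
    s=a[(a[:,0]>=x0)&(a[:,0]<x0+8)]
    if len(s):print(x0,len(s),s.mean(0).round(1),s[:,1].min().round(1),s[:,1].max().round(1),s[:,2].max().round(1))
R=ok&sub((170,310,210,350)); q=P[R&(Z>112)]
f=least_squares(lambda p:np.hypot(q[:,0]-p[0],q[:,1]-p[1])-p[2],[520,116,97],loss='soft_l1'); print('rim',f.x,np.std(f.fun),len(q))
an=np.degrees(np.arctan2(q[:,1]-f.x[1],q[:,0]-f.x[0])); s=np.sort(an); g=np.diff(s); i=g.argmax(); print('gap',s[i],s[i+1], (s[i]+s[i+1])/2,'first',s[0],s[-1])
h=P[R&(Z>40)&(Z<70)&(np.hypot(P[...,0]-f.x[0],P[...,1]-f.x[1])>100)]; print(cv2.minAreaRect(h[:,:2].astype(np.float32)), np.median(h[:,2]))
h=P[R&(Z>55)]; print(cv2.minAreaRect(h[:,:2].astype(np.float32)))
r=np.hypot(P[...,0]-f.x[0],P[...,1]-f.x[1])
d=R&(r<25)&(Z>97); print('drive',P[d].mean(0),cv2.minAreaRect(P[d][:,:2].astype(np.float32)),P[d][:,2].max())
# drive image corners
a=c['color'][225:255,262:295]; cv2.imwrite('pics/z3.png',cv2.resize(a[:,:,::-1],None,fx=18,fy=18,interpolation=cv2.INTER_CUBIC))
E
```

```text
knob 160 [ 499.86269496 -203.84975425   90.43924861]
((500.1673889160156, -204.29359436035156), (29.181339263916016, 27.847135543823242), 89.30500793457031)
415 8 [ 421.3 -198.2   32.8] -206.0 -192.3 38.5
423 20 [ 426.4 -199.5   25.4] -205.8 -193.4 41.6
431 12 [ 435.5 -200.3   21.9] -203.9 -197.6 31.2
439 12 [ 442.7 -200.2   23.5] -203.6 -197.9 30.3
447 15 [ 451.2 -201.    21.6] -203.9 -198.2 28.7
455 12 [ 459.6 -201.1   20.8] -205.2 -198.9 29.1
463 11 [ 466.6 -201.3   22.4] -204.4 -199.0 27.9
471 14 [ 475.2 -206.5   21.7] -250.9 -199.9 29.8
479 35 [ 484.3 -202.5   30.3] -220.9 -186.2 39.6
487 15 [ 491.1 -189.1   29.2] -194.4 -178.2 38.1
495 19 [ 499.1 -190.    30.5] -194.5 -186.7 38.7
503 14 [ 507.1 -190.2   30.8] -194.5 -187.1 41.4
511 17 [ 514.7 -191.2   29.7] -198.9 -187.2 40.7
rim [526.3570619  122.90944975  97.09606626] 1.8954585956476915 397
gap -168.5925517698794 -153.1563231671904 -160.8744374685349 first -179.01753218437386 179.83327963047228
((518.7415161132812, 120.66990661621094), (217.91970825195312, 218.1057891845703), 19.499982833862305) 57.036496712034705
((520.715576171875, 120.91586303710938), (210.5171661376953, 214.0260009765625), 19.531230926513672)
drive [525.83108429 123.90189922 101.74779695] ((525.8544921875, 124.56324768066406), (14.832441329956055, 14.578534126281738), 44.08418655395508) 108.25767911093999
```

View pics/z3.png

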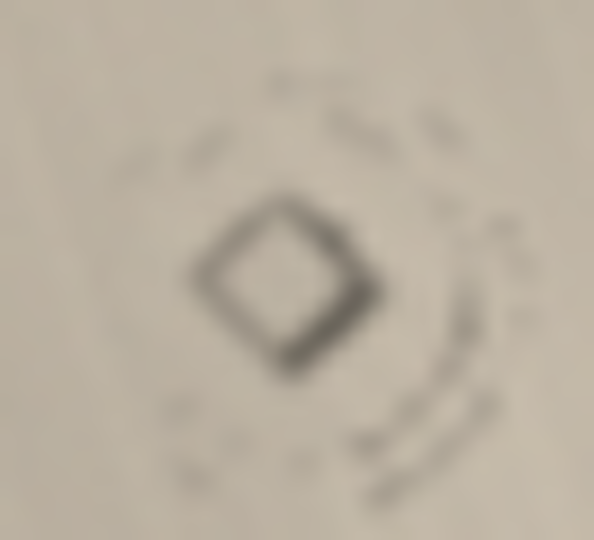

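Call:
carry_out(
  motion=[
    [0,50,-21,0,2],
    [0,110,-46,0,5],
    [0,170,-71,0,8],
    [0,230,-97,0,11],
    [0,290,-121,0,14],
    [0,350,-147,0,17],
    [0,400,-167,0,20],
    [0,408,-171,0,20],
    [0,408,-171,0,20],
    [0,408,-171,0,20],
  ],
)

```text
time: 1.4
tool_pos: [498.8, -205.6, 226.4]
tcp_rot: [-3.141, 0.001, -0.024]
contact_force: [-0.0, 0.5, 0.2]
grip_width: 91.6
```

```bash
python3 - <<'E'
from h import *
o=bot.get_obs(); print(o['time'],o['tool_pos'],o['tcp_rot'],o['joint_positions'],o['contact_force'])
cap('wrist','wrist1')
E
```

```text
1.4 [ 498.76905941 -205.57494886  226.35104167] [-3.14064141e+00  1.02969773e-03 -2.44494022e-02] [-5.33242250e-01  3.69614551e-01  1.48370955e+00  3.42612113e-04
  1.28963121e+00  1.06190868e+00] [-0.04772394  0.51906373  0.19560291]
```

View pics/wrist1.png

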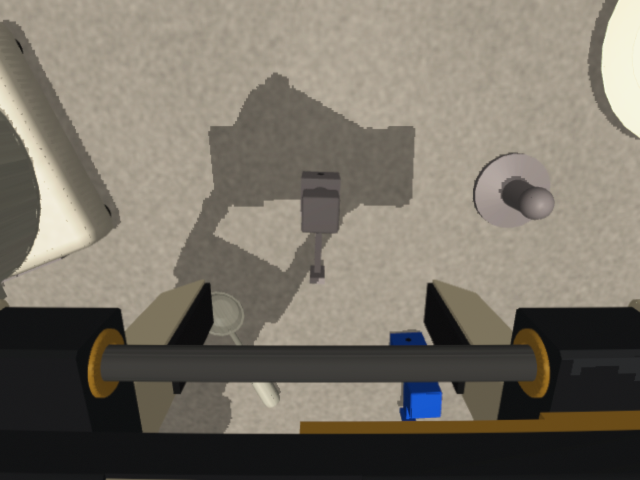

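```bash
python3 - <<'E'
from h import *
c=ld('wrist1'); P=cloud(c); Z=P[...,2]; ok=c['depth']>0
m=np.zeros(Z.shape,bool); m[160:285,285:350]=1; m&=ok
k=P[m&(Z>86)]; print('knob',len(k),k.mean(0),np.median(k[:,2])); r=cv2.minAreaRect(k[:,:2].astype(np.float32)); print(r)
a=P[m&(Z>10)&(Z<45)]
for x0 in range(415,500,8):
    s=a[(a[:,0]>=x0)&(a[:,0]<x0+8)]
    if len(s):print(x0,len(s),s.mean(0).round(1),s[:,1].min().round(1),s[:,1].max().round(1),s[:,2].max().round(1))
a=c['color'][160:290,280:360]; cv2.imwrite('pics/z4.png',cv2.resize(a[:,:,::-1],None,fx=4.5,fy=4.5,interpolation=cv2.INTER_CUBIC))
print(P[330:340,300],)
E
```

```text
knob 1396 [ 500.82156483 -207.74768729   92.05001329] 92.1755922662378
((499.904541015625, -207.68618774414062), (28.018707275390625, 28.235637664794922), 86.36975860595703)
415 60 [ 420.9 -203.4   38.2] -209.6 -196.6 39.8
423 202 [ 425.1 -203.2   27.8] -210.0 -196.3 39.8
431 50 [ 435.2 -203.9   26.4] -206.4 -201.5 27.8
439 49 [ 443.3 -204.4   26.4] -207.5 -201.7 27.7
447 56 [ 451.1 -204.7   26.3] -207.7 -201.9 28.5
455 52 [ 458.7 -205.4   26.3] -207.8 -202.1 28.1
463 11 [ 463.9 -205.4   26.7] -207.9 -203.2 27.7
479 5 [ 484.8 -190.5   36.3] -190.7 -189.7 36.8
487 9 [ 491.  -190.9   36.3] -191.0 -190.7 37.6
495 14 [ 500.2 -198.4   36.5] -224.3 -191.1 37.8
[[ 3.46764564e+02 -1.82898087e+02  7.03222588e-01]
 [ 3.45115664e+02 -1.82804764e+02  2.39348207e-02]
 [ 3.43970588e+02 -1.82766003e+02  1.63265845e-01]
 [ 3.42957177e+02 -1.82741426e+02  5.14887703e-01]
 [ 3.41683563e+02 -1.82689075e+02  4.53517711e-01]
 [ 3.40257819e+02 -1.82620716e+02  1.56142113e-01]
 [ 3.39354752e+02 -1.82608052e+02  6.86673719e-01]
 [ 3.38016472e+02 -1.82549308e+02  5.35077092e-01]
 [ 3.36259208e+02 -1.82446632e+02 -2.63093126e-01]
 [ 3.35063010e+02 -1.82403370e+02 -1.81313186e-01]]
```

View pics/z4.png

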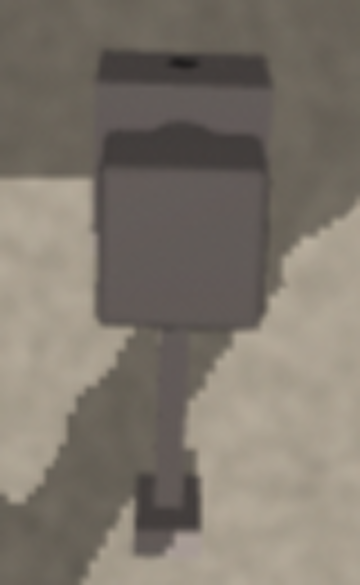

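Call:
carry_out(
  motion=[
    [0,1,2,20,2],
    [0,1,2,50,2],
    [0,1,2,80,2],
    [0,1,2,110,2],
    [0,1,2,135,2],
    [0,1,2,152,2],
    [0,1,2,162,2],
    [0,1,2,167,2],
    [0,1,2,168,2],
    [0,1,2,168,2],
  ],
)

```text
time: 2.7
tool_pos: [499.8, -207.9, 59.0]
tcp_rot: [-3.141, -0.0, -0.06]
contact_force: [-0.2, -0.8, -0.2]
grip_width: 91.6
```

```bash
python3 - <<'E'
from h import *
o=bot.get_obs(); print(o['tool_pos'],o['tcp_rot'],o['joint_positions'],o['contact_force'])
c=cap('wrist','wrist2')
E
```

```text
[ 499.84746633 -207.88561645   59.00638547] [-3.14117722e+00 -1.34906117e-04 -6.00911746e-02] [-5.35992323e-01  5.61367030e-01  1.68746925e+00  5.53477890e-04
  8.92826856e-01  1.09454799e+00] [-0.15352048 -0.79757388 -0.15831002]
```

View pics/wrist2.png

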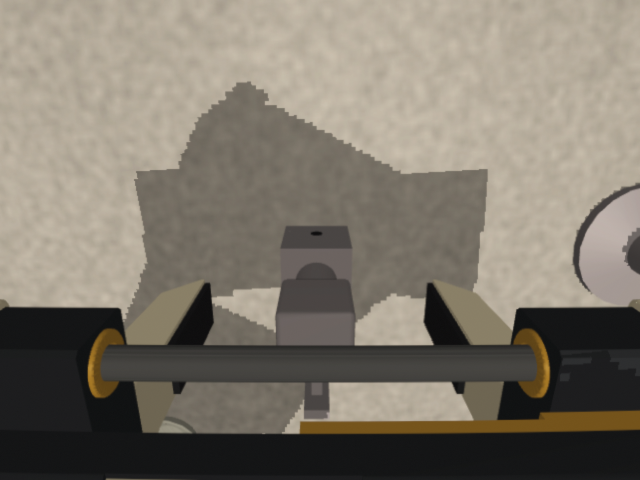

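The knob sits at (316,310), centred between the fingers at columns 212 and 425. I'll close on it.

Call:
carry_out(
  motion=[
    [0.3,0,0,0,0],
    [0.6,0,0,0,0],
    [0.8,0,0,0,0],
    [1,0,0,0,0],
    [1,0,0,0,0],
    [1,0,0,0,0],
    [1,0,0,0,0],
  ],
)

```text
time: 3.62
tool_pos: [499.9, -207.8, 59.0]
tcp_rot: [-3.141, -0.0, -0.06]
contact_force: [0.6, -0.5, -1.4]
grip_width: 27.9
```

Call:
carry_out(
  motion=[
    [1,0,0,-10,0],
    [1,0,0,-35,0],
    [1,0,0,-70,0],
    [1,0,0,-105,0],
    [1,0,0,-135,0],
    [1,0,0,-150,0],
    [1,0,0,-155,0],
    [1,0,0,-155,0],
  ],
)

```text
time: 4.62
tool_pos: [499.5, -207.7, 213.3]
tcp_rot: [-3.141, 0.001, -0.06]
contact_force: [-0.4, -0.5, -1.5]
grip_width: 28.0
```

```bash
python3 - <<'E'
from h import *
o=bot.get_obs(); print(o['tool_pos'],o['tcp_rot'],o['contact_force'],o['grip_width'])
c=cap('wrist','wrist3')
E
```

```text
[ 499.53339299 -207.69637665  213.32198794] [-3.14059299e+00  9.45052230e-04 -5.99859915e-02] [-0.38562779 -0.47022667 -1.54667797] 27.982276907779358
```

View pics/wrist3.png

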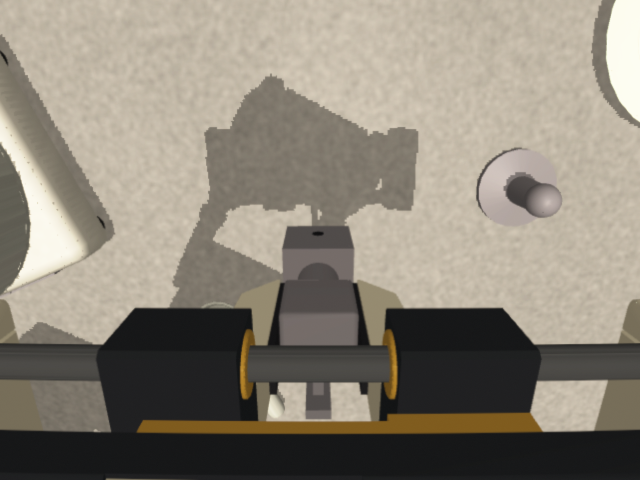

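The paddle is lifted and upright in the jaws. Next I move to a spot beside the drive to view it.

Call:
carry_out(
  motion=[
    [1,-6,-25,0,-4],
    [1,-14,-65,0,-10],
    [1,-22,-105,0,-18],
    [1,-30,-145,0,-26],
    [1,-38,-185,0,-34],
    [1,-46,-225,0,-42],
    [1,-52,-255,0,-47],
    [1,-55,-266,0,-47.5],
    [1,-55,-266,0,-47.5],
    [1,-55,-266,0,-47.5],
  ],
)

```text
time: 5.92
tool_pos: [460.6, 60.4, 213.1]
tcp_rot: [-3.139, 0.001, 0.767]
contact_force: [0.8, -0.7, -1.8]
grip_width: 28.1
```

```bash
python3 - <<'E'
from h import *
o=bot.get_obs(); print(o['tool_pos'],o['tcp_rot'],o['joint_positions'],o['contact_force'],o['moment'])
c=cap('wrist','wrist4')
E
```

```text
[460.56996942  60.36706927 213.08166165] [-3.13934143e+00  7.08926799e-04  7.67448810e-01] [-3.56292879e-02  2.45194365e-01  1.70206662e+00  1.13177806e-03
  1.19644398e+00  7.67304057e-01] [ 0.81310446 -0.74013835 -1.77203459] [-0.00519258 -0.01599099  0.00703974]
```

View pics/wrist4.png

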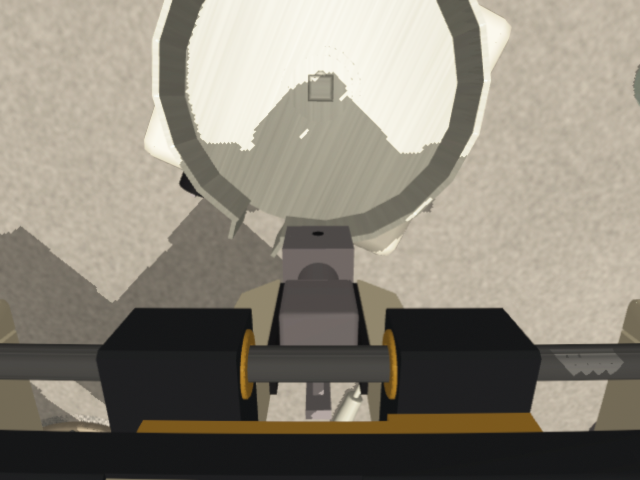

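```bash
python3 - <<'E'
from h import *
from scipy.optimize import least_squares
c=ld('wrist4')
a=c['color'][60:120,290:350]; cv2.imwrite('pics/z5.png',cv2.resize(a[:,:,::-1],None,fx=10,fy=10,interpolation=cv2.INTER_CUBIC))
P=cloud(c);Z=P[...,2];ok=c['depth']>0
U=np.mgrid[0:480,0:640]; v,u=U
w=ok&(abs(u-320)<25)&(abs(v-88)<25)
for lo,hi in [(85,95),(95,101),(101,110)]:
    d=P[w&(Z>lo)&(Z<hi)]; print(lo,len(d),d.mean(0) if len(d) else 0, cv2.minAreaRect(d[:,:2].astype(np.float32)) if len(d)>3 else 0, )
d=P[w&(Z>80)]; r=cv2.minAreaRect(d[:,:2].astype(np.float32)); print('all>80',r)
q=P[ok&(v<250)&(Z>111)&(Z<122)]
f=least_squares(lambda p:np.hypot(q[:,0]-p[0],q[:,1]-p[1])-97.5,[526,123],loss='soft_l1'); print('rim',f.x,np.median(q[:,2]),len(q))
an=np.degrees(np.arctan2(q[:,1]-f.x[1],q[:,0]-f.x[0])); s=np.sort(an); g=np.diff(s);
for i in np.argsort(-g)[:3]: print('gap',s[i],s[i+1],(s[i]+s[i+1])/2)
np.set_printoptions(linewidth=200); print(np.round(Z[72:106:2,304:340:2]).astype(int))
E
```

```text
85 31 [533.76021108 127.93922378  91.47488799] ((533.8462524414062, 128.08993530273438), (2.043074607849121, 5.774576187133789), 43.97077560424805)
95 174 [527.13905413 121.57461737  99.83670055] ((526.71337890625, 121.17964172363281), (16.209016799926758, 15.804577827453613), 43.61457443237305)
101 523 [526.6161298  121.24478307 102.8543289 ] ((526.8123168945312, 120.96631622314453), (14.835175514221191, 14.903397560119629), 43.940765380859375)
all>80 ((527.7435913085938, 122.16122436523438), (19.055004119873047, 15.804577827453613), 43.61457443237305)
rim [526.27832926 121.15394218] 114.94741076304172 5045
gap -16.19275492124218 103.85977696868426 43.83351102372104
gap -150.12080794868268 -123.58495718514358 -136.85288256691314
gap -167.57549115339637 -152.5100984322652 -160.0427947928308
[[ 75  77  76  75  76  76  91  91  90  93  91  73  76  76  75  75  74  75]
 [ 74  76  99  99  99  99  98 101  98 100  98  99  76  74  75  74  76  74]
 [ 76  76  99 101 102 101 102 100 102 100 101 101 103 101 101  75  75  75]
 [ 75  76 100 101 102 105 103 103 104 104 103 103 104 105 102  75  75  74
[... 277 characters left out ...]
103 103 100  74  75  75]
 [ 76  75 100 101 104 103 103 103 103 102 103 102 103 104 100  76  75  75]
 [ 74  74 100 103 104 102 104 104 103 103 103 102 103 102 101  76  77  76]
 [ 75  75 100 102 103 103 103 102 103 102 102 103 105 101 100  76  75  75]
 [ 76  75 101 101 103 103 105 103 104 102 103 103 103 103 100  76  75  75]
 [ 75  76  99 103 104 103 104 104 104 103 104 103 102 102 100  76  75  75]
 [ 75  75  99 103 101 102 101 102 103 102 103 102 101 102 101  75  74  75]
 [ 75  76 100 100 100 101 100 100 101 101 100  99 100  99 100  74  76  76]
 [ 77  75  75  75  74  75  76  74  75  75  76  76  76  75  74  74  76  76]
 [ 75  75  76  76  74  75  75  75  75  75  74  76  74  74  77  75  76  75]]
```

View pics/z5.png

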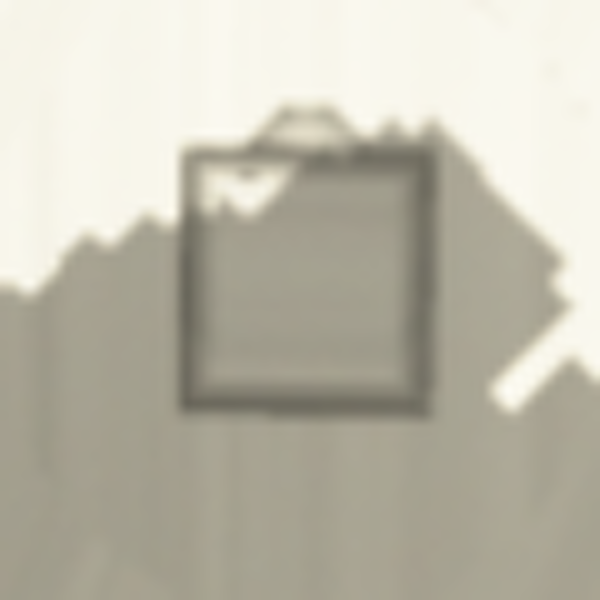

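```bash
python3 - <<'E'
from h import *
for n in ['wrist2','wrist3','wrist4']:
    c=ld(n); P=cloud(c);Z=P[...,2];ok=c['depth']>0; v,u=np.mgrid[0:480,0:640]
    T=np.linalg.inv(c['camera_from_world'])
    w=ok&(u>275)&(u<360)&(v>225)&(v<345)
    # plane of knob top etc in camera: heights
    zt={'wrist2':92,'wrist3':246.5,'wrist4':246.2}[n]
    d=P[w&(abs(Z-zt)<4)]; print(n,len(d),np.median(d[:,2]),cv2.minAreaRect(d[:,:2].astype(np.float32)))
    e=P[w&(abs(Z-(zt-56))<4)]; print('  block top',len(e),np.median(e[:,2]) if len(e) else 0,cv2.minAreaRect(e[:,:2].astype(np.float32)) if len(e)>3 else 0)
E
```

```text
wrist2 2885 92.02717802176963 ((507.84783935546875, -208.0150909423828), (28.0570125579834, 14.21786117553711), 85.5053939819336)
  block top 2027 36.280297654323505 ((506.27435302734375, -207.95164489746094), (34.1064338684082, 22.221405029296875), 86.68766784667969)
wrist3 2945 246.40962346902714 ((507.61236572265625, -208.6650390625), (29.34480094909668, 14.085728645324707), 87.1651611328125)
  block top 2028 190.69134542756134 ((507.9415283203125, -208.6985626220703), (34.115936279296875, 18.215579986572266), 86.5206527709961)
wrist4 2951 246.24991766062527 ((466.40863037109375, 64.8397216796875), (13.629636764526367, 29.357112884521484), 44.31853103637695)
  block top 2014 190.52245155283632 ((466.7428283691406, 65.25149536132812), (17.804546356201172, 34.056766510009766), 43.63149642944336)
```

Call:
carry_out(
  motion=[
    [1,20,0,0,0],
    [1,50,1,0,0],
    [1,78,1.3,0,0],
    [1,89.8,1.3,0,0],
    [1,89.8,1.3,0,0],
    [1,89.8,1.3,0,0],
  ],
)

```text
time: 6.72
tool_pos: [525.5, 120.9, 213.0]
tcp_rot: [-3.139, 0.001, 0.767]
contact_force: [0.3, -0.7, -2.1]
grip_width: 27.9
```

```bash
python3 - <<'E'
from h import *
o=bot.get_obs(); print(o['tool_pos'],o['tcp_rot'],o['contact_force'],o['moment'])
cap('wrist','wrist5');c=cap('top','top5'); cap('scene','scene5')
d=np.array([526.65-461.1,121.1-59.7]); print('target tcp',np.array([460.57,60.37])+d)
E
```

```text
[525.53894274 120.90882518 213.01161358] [-3.13906584e+00  1.37743288e-03  7.66560507e-01] [ 0.28192339 -0.71201005 -2.13577791] [-0.0192059  -0.05042178  0.01514149]
target tcp [526.12 121.77]
```

View pics/wrist5.png

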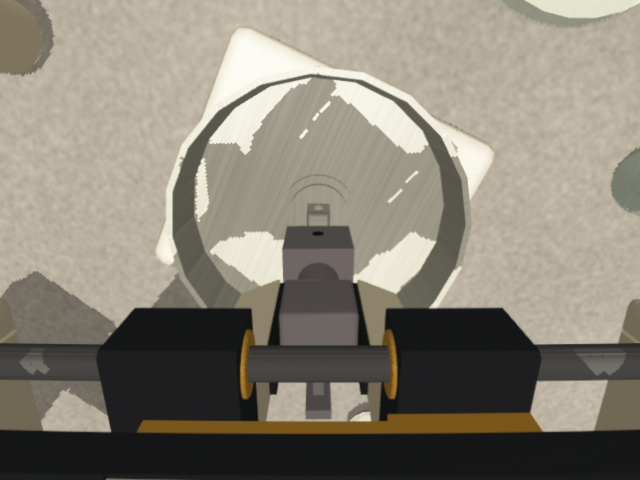

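The drive is visible at (318,213) directly in line with the block at column 318. I'll descend to just above the tip.

Call:
carry_out(
  motion=[
    [1,0.5,0,10,0],
    [1,1,0,24,0],
    [1,1,0,36,0],
    [1,1,0,42,0],
    [1,1,0,44,0],
    [1,1,0,44,0],
    [1,1,0,44,0],
  ],
)

```text
time: 7.75
tool_pos: [526.7, 121.9, 169.7]
tcp_rot: [-3.14, -0.0, 0.767]
contact_force: [-0.0, -0.7, -1.2]
grip_width: 27.7
```

```bash
python3 - <<'E'
from h import *
o=bot.get_obs(); print(o['time'],o['tool_pos'],o['tcp_rot'],o['contact_force'],o['moment'])
cap('wrist','wrist6');cap('scene','scene6')
c=ld('wrist6'); a=c['color'][150:360,200:440]; cv2.imwrite('pics/z6.png',cv2.resize(a[:,:,::-1],None,fx=2.5,fy=2.5,interpolation=cv2.INTER_CUBIC))
c=ld('scene6'); a=c['color'][150:280,270:410]; cv2.imwrite('pics/z6s.png',cv2.resize(a[:,:,::-1],None,fx=4,fy=4,interpolation=cv2.INTER_CUBIC))
E
```

```text
7.75 [526.67970127 121.89752439 169.7338297 ] [-3.14006027e+00 -6.29696696e-05  7.66607905e-01] [-4.76824315e-04 -6.62349560e-01 -1.24669006e+00] [-0.00316084 -0.041284   -0.03417168]
```

View pics/z6.png

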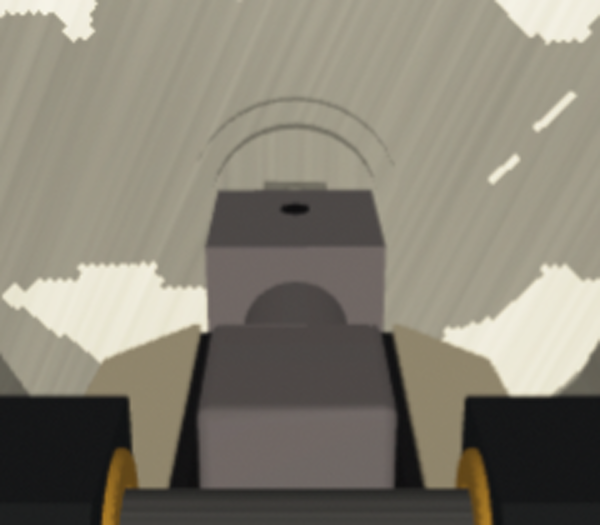

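View pics/z6s.png

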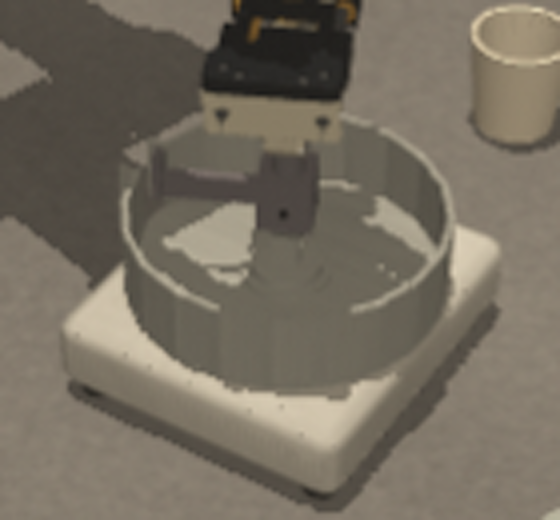

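Call:
carry_out(
  motion=[
    [1,0,0,3,0],
    [1,0,0,6,0],
    [1,0,0,8,0],
    [1,0,0,10,0],
    [1,0,0,12,0],
    [1,0,0,12,0],
  ],
)

```text
time: 8.6
tool_pos: [526.5, 121.9, 157.5]
tcp_rot: [-3.14, 0.0, 0.767]
contact_force: [1.0, -0.1, -2.0]
grip_width: 28.0
```

Call:
carry_out(
  motion=[
    [1,0,0,1.5,0],
    [1,0,0,3,0],
    [1,0,0,4.5,0],
    [1,0,0,5.5,0],
    [1,0,0,5.5,0],
  ],
)

```text
time: 9.22
tool_pos: [526.4, 121.9, 151.9]
tcp_rot: [-3.14, 0.0, 0.767]
contact_force: [-0.5, 0.8, -1.9]
grip_width: 27.6
```

```bash
python3 - <<'E'
from h import *
o=bot.get_obs(); print(o['time'],o['tool_pos'],o['tcp_rot'],o['contact_force'],o['moment'])
E
```

```text
9.225 [526.44046073 121.90123674 151.90917893] [-3.13961820e+00  4.17055246e-04  7.66565495e-01] [-0.51467028  0.78513497 -1.9427245 ] [-0.01122829 -0.0686815   0.05655741]
```

The socket is over the square, free of force. Now I press gently past the ball.

Call:
carry_out(
  motion=[
    [1,0,0,1,0],
    [1,0,0,2,0],
    [1,0,0,3,0],
    [1,0,0,4,0],
    [1,0,0,4,0],
  ],
)

```text
time: 9.85
tool_pos: [527.0, 122.1, 148.3]
tcp_rot: [-3.14, -0.001, 0.766]
contact_force: [1.7, 1.4, 1.0]
grip_width: 27.7
```

Call:
carry_out(
  motion=[
    [1,0,0,1,0],
    [1,0,0,2,0],
    [1,0,0,3,0],
    [1,0,0,4,0],
    [1,0,0,4,0],
  ],
)

```text
time: 10.48
tool_pos: [527.1, 122.1, 143.9]
tcp_rot: [-3.14, -0.001, 0.766]
contact_force: [2.8, 0.6, -1.8]
grip_width: 27.8
```

Call:
carry_out(
  motion=[
    [1,0,0,1.5,0],
    [1,0,0,3,0],
    [1,0,0,4.5,0],
    [1,0,0,6,0],
    [1,0,0,6,0],
  ],
)

```text
time: 11.1
tool_pos: [526.8, 122.2, 137.1]
tcp_rot: [-3.14, -0.0, 0.766]
contact_force: [3.0, 3.1, -6.2]
grip_width: 27.9
```

```bash
python3 - <<'E'
from h import *
c=cap('wrist','wrist7')
P=cloud(c);Z=P[...,2];ok=c['depth']>0; v,u=np.mgrid[0:480,0:640]
o=bot.get_obs(); z=o['tool_pos'][2]; print(o['tool_pos'],o['contact_force'])
w=ok&(u>275)&(u<360)&(v>225)&(v<345)
for h in (33,-23):
    d=P[w&(abs(Z-z-h)<5)]; print(len(d),np.median(d[:,2]),np.median(d[:,2])-z)
E
```

```text
[526.82147207 122.20061116 137.12862545] [ 2.77453432  2.70792413 -7.15426013]
3082 170.21144148764643 33.082816042337896
2128 114.47521861347674 -22.653406831831788
```

Call:
carry_out(
  motion=[
    [1,0,0,1,0],
    [1,0,0,2,0],
    [1,0,0,3,0],
    [1,0,0,3.5,0],
    [1,0,0,3.5,0],
  ],
)

```text
time: 11.78
tool_pos: [526.7, 122.1, 133.9]
tcp_rot: [-3.14, -0.0, 0.766]
contact_force: [-0.3, -0.4, 1.6]
grip_width: 27.7
```

```bash
cat > chk.py <<'E'
from h import *
import sys
c=cap('wrist',sys.argv[1])
P=cloud(c);Z=P[...,2];ok=c['depth']>0; v,u=np.mgrid[0:480,0:640]
o=bot.get_obs(); z=o['tool_pos'][2]; print(o['time'],o['tool_pos'],o['tcp_rot'],o['contact_force'],o['moment'])
w=ok&(u>275)&(u<360)&(v>225)&(v<345)
for h in (33,-23):
    d=P[w&(abs(Z-z-h)<5)]; print(len(d),np.median(d[:,2]),np.median(d[:,2])-z,cv2.minAreaRect(d[:,:2].astype(np.float32)))
E
python3 chk.py wrist8
```

```text
11.825 [526.80088559 122.08189996 133.93358105] [-3.13985080e+00 -3.12415668e-04  7.66413794e-01] [-1.65200767 -0.02562017  1.21837129] [-0.13870625  0.15352049  0.01887128]
3073 167.0831740692389 33.149593019607636 ((532.5455932617188, 126.64845275878906), (13.569583892822266, 29.65481948852539), 43.42820358276367)
2113 111.31380090611188 -22.619780143519392 ((532.9827270507812, 126.9469985961914), (17.970346450805664, 34.155799865722656), 43.663429260253906)
```

The socket bottoms at 75 mm, and I felt the pull-down of the snap on the way. I'll press lightly to confirm, then turn.

Call:
carry_out(
  motion=[
    [1,0,0,0.5,0],
    [1,0,0,1,0],
    [1,0,0,1,0],
    [1,0,0,1,0],
  ],
)

```text
time: 12.32
tool_pos: [527.0, 122.2, 133.9]
tcp_rot: [-3.141, -0.001, 0.767]
contact_force: [-2.8, 0.9, 7.2]
grip_width: 27.8
```

Call:
carry_out(
  motion=[
    [1,0,0,0,2],
    [1,0,0,0,5],
    [1,0,0,0,8],
    [1,0,0,0,11],
    [1,0,0,0,14],
    [1,0,0,0,17],
    [1,0,0,0,20],
    [1,0,0,0,23],
    [1,0,0,0,24.5],
    [1,0,0,0,24.5],
  ],
)

```text
time: 13.58
tool_pos: [526.7, 122.0, 133.9]
tcp_rot: [-3.14, 0.0, 0.339]
contact_force: [-2.8, -2.1, 5.6]
grip_width: 27.5
```

```bash
python3 chk.py wrist9
```

```text
13.625 [526.68009928 121.99431404 133.92516145] [-3.14027510e+00  1.53141282e-04  3.39490164e-01] [-3.267693   -1.99010888  3.47564679] [-0.47107413  0.76089637  0.19479524]
3086 167.0183904669539 33.093229021371 ((534.14404296875, 123.94166564941406), (13.82796573638916, 29.65425682067871), 18.404544830322266)
2110 111.29007572372049 -22.635085721862396 ((534.656982421875, 123.99720001220703), (17.832216262817383, 34.210205078125), 19.18178939819336)
```

View pics/wrist9.png

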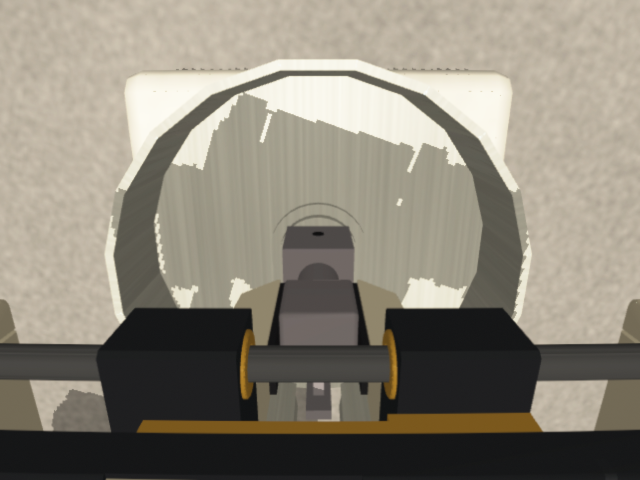

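The bowl housing is square to the image, and the arm end at (317,410) lies between the notch edges. Releasing.

Call:
carry_out(
  motion=[
    [0.8,0,0,0,0],
    [0.5,0,0,0,0],
    [0.2,0,0,0,0],
    [0,0,0,0,0],
    [0,0,0,0,0],
    [0,0,0,0,0],
  ],
)

```text
time: 14.38
tool_pos: [526.7, 122.0, 133.9]
tcp_rot: [-3.14, 0.0, 0.339]
contact_force: [-0.3, -0.2, 0.3]
grip_width: 73.6
```

Call:
carry_out(
  motion=[
    [0,0,0,-8,0],
    [0,0,0,-25,0],
    [0,0,0,-50,0],
    [0,0,0,-80,0],
    [0,-20,0,-105,0],
    [0,-50,0,-115,0],
    [0,-80,0,-120,0],
    [0,-90,0,-120,0],
    [0,-90,0,-120,0],
  ],
)

```text
time: 15.5
tool_pos: [442.1, 91.9, 254.3]
tcp_rot: [-3.14, -0.001, 0.339]
contact_force: [-0.4, -0.8, -0.1]
grip_width: 91.8
```

```bash
python3 - <<'E'
from h import *
o=bot.get_obs(); print(o['time'],o['tool_pos'],o['tcp_rot'],o['contact_force'],o['grip_width'])
c=cap('wrist','wrist10');cap('scene','scene10');cap('top','top10')
E
```

```text
15.5 [442.10809411  91.86917585 254.30663153] [-3.14049054e+00 -1.01738190e-03  3.39113733e-01] [-0.39574272 -0.79384311 -0.10582241] 91.8133588559078
```

View pics/wrist10.png

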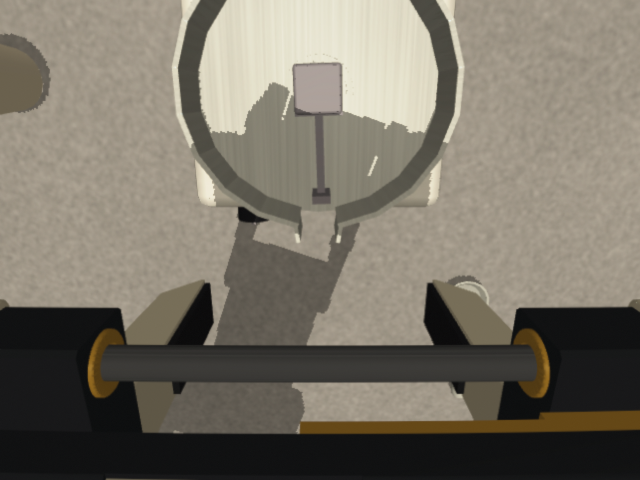

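View pics/scene10.png

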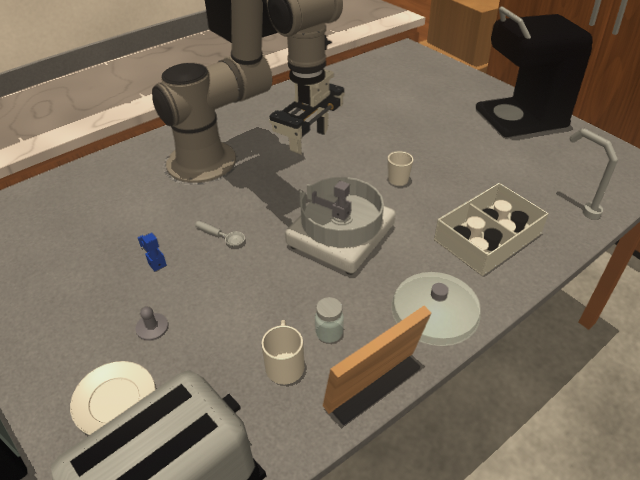

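```bash
python3 - <<'E'
from h import *
from scipy.optimize import least_squares
c=ld('wrist10'); P=cloud(c);Z=P[...,2];ok=c['depth']>0; v,u=np.mgrid[0:480,0:640]
b=ok&(v<250)&(u>170)&(u<470)
q=P[b&(Z>112)&(Z<119)&(np.hypot(P[...,0]-526.5,P[...,1]-121)>85)]
f=least_squares(lambda p:np.hypot(q[:,0]-p[0],q[:,1]-p[1])-97.5,[526,121],loss='soft_l1'); C=f.x; print('rim',C,np.median(q[:,2]))
an=np.degrees(np.arctan2(q[:,1]-C[1],q[:,0]-C[0])); s=np.sort(an); g=np.diff(s)
for i in np.argsort(-g)[:2]: print('gap',s[i],s[i+1],(s[i]+s[i+1])/2)
k=P[b&(Z>162)]; print('knob top',np.median(k[:,2]),cv2.minAreaRect(k[:,:2].astype(np.float32)))
r=np.hypot(P[...,0]-C[0],P[...,1]-C[1])
e=P[b&(Z>88)&(Z<118)&(r>71)&(r<85)&(abs(u-320)<15)]; print('arm end',len(e),e.mean(0),np.median(e[:,2]),e[:,2].max(),np.degrees(np.arctan2(e[:,1].mean()-C[1],e[:,0].mean()-C[0])))
e2=P[b&(Z>88)&(Z<110)&(r>25)&(r<68)]; p=np.polyfit(e2[:,0],e2[:,1],1); print('arm dir deg',np.degrees(np.arctan(p[0])),np.median(e2[:,2]),len(e2))
a=ld('top0')['color'].astype(int);d=ld('top10')['color'].astype(int)
for n,(x,y) in dict(disc=(490,251),mug=(418,143),jar=(365,150),cup=(159,279),blue=(457,323)).items():
    print(n,abs(a[y-22:y+22,x-22:x+22]-d[y-22:y+22,x-22:x+22]).mean())
E
```

```text
rim [526.06316335 121.19589934] 115.06372988741475
gap -33.7999602925632 72.63263113494382 19.41633542119031
gap -167.5684606162951 -153.2825214435941 -160.42549102994462
knob top 167.06171830511812 ((526.4074096679688, 121.12393951416016), (27.833179473876953, 28.056846618652344), 20.858198165893555)
arm end 288 [455.12244709  93.52205646 108.17574154] 112.42582255462278 115.17370087263197 -158.68933489297024
arm dir deg 20.712544772119372 101.3079431292469 459
disc 0.578168044077135
mug 0.6458333333333334
jar 0.6008953168044077
cup 0.6787190082644629
blue 0.6256887052341598
```

```bash
python3 - <<'E'
from plant import bot
o=bot.get_obs(); print(o['dq'].round(4),o['contact_force'])
print(bot.close_job())
E
```

```text
[-0.0012  0.0057  0.0025 -0.0009 -0.0001 -0.0006] [ 0.64146469  0.16880625 -0.45217233]
the job is handed in; nothing more can be done
None
```

The paddle is clicked home on the drive, turned to the pouring notch and let go. I handed the job in at about 15.6 s of the 66 s allowed; the hand-in reports no verdict.

- **Fit:** I gripped the grey paddle by its knob. The camera showed the drive's square at about 43.7° in the world frame. The paddle went over it at that angle without any resistance. I pressed it past the ball with a few newtons and felt the snap pull it down. The highest force I read on the tool was about 7 N, taken at the end of each move only.
- **Seating:** After letting go, the knob top measures 167.1 mm above the counter against 167 expected, so the socket sits on the flange. The knob is centred within 0.5 mm of the bowl axis.
- **Arm direction:** The arm points within about 1.3° of the notch middle, roughly 2 mm at its end where 12 mm is allowed. The separate arm-end reading gave about 1.7°, which agrees, but its height came out scattered and a few millimetres high.
- **Other things:** The disc, mug, jar, cup and blue look-alike look unchanged between the first and last pictures. The gripper is open and well clear of everything.

The only disagreement was that the top and wrist cameras differed by up to 3.5 mm on positions. I used the wrist camera for both the paddle and the drive, so the difference cancelled out.

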